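# Lay out three power modules in a close row on the soak-test plate

## Task

Two finned power modules lie askew on the blue soak-test plate and a third stands on its edge in the black rack: take the third out, lay it flat on the bench with its fins up and let go of it, then take it again and put it on the plate. Nudge all three, in any order, into one straight close row in the plate's corner: fins up, green terminals towards the plate's open front, backs against the long rail, sides touching each other, and the end one touching the short stop. Leave the other things on the bench alone.

Things in the scene. Friction and masses are not known exactly. Their poses are not given: they have to be found in the camera images.
- plate: blue plate 150 x 280 x 6 mm (x to the back, y to the left, z), fixed; origin mid-underside. Silver rail along its back (inner face x = +67 mm) and silver stop along its left edge (inner face y = +132 mm), both 14 mm above the plate; front and right are open. Finished row: module centres at x = 37 mm and y = 112, 72, 32 mm
- module_a_center (a point): power module, solid box 60 x 40 x 20 mm (x, y, z), 110 g, black with silver fins on top; this is its centre; x along it, away from the terminals, z out of the fins. Lies fins up on the plate, askew, terminals roughly to the front.
- module_b_center (a point): power module, solid box 60 x 40 x 20 mm (x, y, z), 110 g, black with silver fins on top; this is its centre; x along it, away from the terminals, z out of the fins. Lies fins up on the plate, askew, terminals roughly to the front.
- module_c_center (a point): power module, solid box 60 x 40 x 20 mm (x, y, z), 110 g, black with silver fins on top; this is its centre; x along it, away from the terminals, z out of the fins. Stands on its long edge (40 mm tall) in the rack, fins to the rack's +y. It also stands freely on that edge on the bench; a push high on the finned side tips it onto its base.
- module_a_term (a point): middle of the green terminal block (8 x 30 x 10 mm) of module_a, which stands out 8 mm beyond the -x end of its body; 34 mm from the module's centre along -x and 4 mm lower
- module_b_term (a point): middle of the green terminal block (8 x 30 x 10 mm) of module_b, which stands out 8 mm beyond the -x end of its body; 34 mm from the module's centre along -x and 4 mm lower
- module_c_term (a point): middle of the green terminal block (8 x 30 x 10 mm) of module_c, which stands out 8 mm beyond the -x end of its body; 34 mm from the module's centre along -x and 4 mm lower
- rack: black two-slot rack 84 x 61 x 37 mm (x, y, z), fixed; origin mid-underside. Slots along x, 23 mm wide, at y = -14 (module_c) and +14 mm (empty), floor 3 mm up. Side walls rise to 12.5 mm, end walls (x = -39.5, +39.5 mm) to 37.5 mm: grip a module across its 20 mm thickness above the side walls
- screwdriver_red: small red screwdriver, 157 mm long, on the bench near the front edge; bystander
- flux_syringe: amber flux syringe, 141 mm long, at the left front; bystander
- solder_reel: small green reel of solder, 77 x 57 x 32 mm, at the front between rack and robot; bystander
- tweezers_fine: silver tweezers, 126 mm long, near the front edge; bystander
- tape_amber: roll of amber tape, 52 mm across, 12 mm high, behind the plate; bystander
- marker: red and white marker pen, 135 mm long, behind the plate; bystander
Things that resemble listed ones, but are neither listed nor needed, are in the scene too. What is shaped like the part that bears module_b_center but purple or yellow is not meant.

How it is judged:
On the way:
1. the module from the rack lies flat on the bench, fins up, at rest and let go (angle between module_c_center's own z axis and vertical below 0.1 rad and height (world z) of module_c_center between 0.007 and 0.0145 m and linear speed of module_c below 0.02 m/s and contact force between the fingers and module_c below 0.1 N and contact force between module_c and plate below 0.05 N), for 0.2 s.
At the end, for the whole second after the job is handed in: all three modules at rest on the plate, released, fins up, level and square to the rail within 4 degrees, terminals to the front, backs within 4 mm of the rail; the first within 4 mm of the stop, the second and third within 6 and 8 mm of their places in a closed row from it (x of module_a_center in the frame of plate between 0.033 and 0.039 m and x of each of module_a_term, module_b_term, module_c_term in the frame of plate below 0.015 m and angle between the x axis of each of module_a_center, module_b_center, module_c_center and the x axis of plate, either way round below 0.07 rad and angle between each of module_a_center, module_b_center, module_c_center's own z axis and vertical below 0.07 rad and height (world z) of module_a_center between 0.013 and 0.019 m and (y of module_a_center in the frame of plate between 0.108 and 0.114 m or y of module_a_center in the frame of plate between 0.066 and 0.074 m or y of module_a_center in the frame of plate between 0.024 and 0.034 m) and linear speed of each of module_a, module_b, module_c below 0.01 m/s and contact force between the fingers and module_a below 0.1 N and x of module_b_center in the frame of plate between 0.033 and 0.039 m and height (world z) of module_b_center between 0.013 and 0.019 m and (y of module_b_center in the frame of plate between 0.108 and 0.114 m or y of module_b_center in the frame of plate between 0.066 and 0.074 m or y of module_b_center in the frame of plate between 0.024 and 0.034 m) and contact force between the fingers and module_b below 0.1 N and x of module_c_center in the frame of plate between 0.033 and 0.039 m and height (world z) of module_c_center between 0.013 and 0.019 m and (y of module_c_center in the frame of plate between 0.108 and 0.114 m or y of module_c_center in the frame of plate between 0.066 and 0.074 m or y of module_c_center in the frame of plate between 0.024 and 0.034 m) and contact force between the fingers and module_c below 0.1 N); the robot touches nothing.
It fails at once if a bystander (screwdriver, syringe, reel, tweezers, tape or marker) is shifted by more than 25 mm (distance of any of screwdriver_red, flux_syringe, solder_reel, tweezers_fine, tape_amber, marker from where it was at the start of the episode above 0.025 m).
It also fails if it takes over 72 s, if anything falls off the work surface, if the arm or the gripper's body presses on something with over 40 N, if the wrist force passes 120 N, or if a joint passes its speed limit or range.

## Robot

A 7-joint arm with a two-finger parallel gripper is mounted at the origin on a cart in front of the work surface, level with it; the furniture and walls round the work are solid. World frame = base frame: x ahead of the robot, y to its left, z up, the work surface at z = 0. Lengths are in m, angles in rad, forces in N, time in s.
With the tool pointing down it reaches from about 0.425 to 0.95 m from the base axis. Payload 16.7 kg.
Tool frame: the origin (TCP) lies at the very end of the fingers, on their centre line; the grasp point (between the pads) lies 19 mm behind it (tcp_to_grasp is the distance from the TCP to the grasp point, in m); z points along the fingers, x is the direction in which the jaws open and shut, and the axes are right-handed (so a half turn about z gives the same grasp; the last joint's range is limited). The gripper opens to 94 mm and grips with 3 to 60 N. Pads are 16 mm wide; open, the fingers measure 119 mm over their backs; the gripper's body (75 mm by 177 mm) begins 78 mm behind the grasp point.
Start: joints at [1.167, 0.426, 0.074, 1.606, -0.034, 1.111, -0.067], TCP at [0.17, -0.653, 0.205] pointing down, gripper open.
Joint ranges: [-2.85, 2.85], [-0.5, 2.14], [-1.23, 1.37], [0.21, 2.46], [-1.02, 4.16], [0.16, 2.05], [-2.73, 2.73]. Speed limits (rad/s): [1.89, 1.89, 2.39, 2.39, 3.01, 3.01, 3.01].

## Interface

Orientations are given as a 3x3 rotation matrix whose columns are the frame's x, y, z axes.
In Python, from cell import movep, move_l, set_joints, command_gripper, dwell, solve_ik, observe, snapshot, Unreachable, sign_off, tcp_to_grasp gives the robot as it stands. Calls block until the motion is done:
- movep(position, orientation): joint-space move of the TCP to a pose.
- move_l(position, orientation=None, v=0.15): straight line of the TCP; orientation=None keeps the orientation; v is the mean speed in m/s.
- set_joints(angles): joint-space move.
- command_gripper(opening): opening from 0.0 (shut) to 1.0 (fully open); the grip force is fixed at half the most; returns when the fingers have stopped.
- dwell(seconds).
- solve_ik(position, orientation): joint angles nearest the present ones, or None.
- observe(): the state.
- snapshot(name): name is "scene" or "top" or "wrist"; returns a dict with "color" (480x640x3 uint8, red, green, blue), "camera_matrix" (3x3 intrinsics, pixels), "origin" and "orientation" of the camera in the world; the wrist camera has in their place "T_tool_cam" (4x4, takes a point from camera to tool coordinates, whose origin is the TCP and whose axes are the tool frame's). Camera axes: x right, y down, z forward; pixel columns grow to the right and rows downward; lengths in m; the calibration is good to about 2 mm. A picture is of the moment at which its call begins: read the wrist's pose just before it. There is no depth.
A pose or a line that the arm cannot do raises Unreachable and nothing moves.
- sign_off(): hands the job in, once; it reports no verdict.
The state is a dict: "time_s": time; "joints": joint angles; "dq": joint speeds; "joint_torque": joint torques, N m; "ee_pos": TCP position; "eef_rot": TCP orientation; "contact_force": force on the tool from outside, world axes, zero at the start; "ft_torque": the same for the moment, N m; "gripper_width": opening from 0.0 (shut) to 1.0 (fully open).
Only numpy, scipy, OpenCV 4.12 (cv2) and the standard library are available. Lean on these libraries where they do the work, as an engineer would, in place of code of your own. Each camera call takes 0.05 s, during which the arm holds its last target. There are 200 camera calls.

## Working session

There is one attempt and no reset: what is moved stays moved. The work goes in short steps, each a Python script; the robot and the scene stay as the last script left them, time stands still between calls to the robot, and variables do not carry over. Pictures are saved under pics/ and viewed, about 8 in all and at most 12, crops included, and the job is handed in when it is done.

```bash
ls; mkdir -p pics; python3 - <<'E'
from cell import *
import cv2,numpy as np
for n in("scene","top"):
    s=snapshot(n);cv2.imwrite(f"pics/{n}0.png",s["color"][...,::-1]);print(n,s["camera_matrix"],s["origin"],s["orientation"])
s=snapshot("wrist");print(s["T_tool_cam"],s["camera_matrix"])
o=observe();print(o["time_s"],o["ee_pos"],o["eef_rot"],o["gripper_width"],tcp_to_grasp)
E
```

```text
pics
scene [[490.00175824   0.         324.46042057]
 [  0.         490.00175824 243.25338371]
 [  0.           0.           1.        ]] [-0.03420064  0.51376629  0.96321145] [[-0.67143519 -0.53708668  0.51060032]
 [-0.74102565  0.4796556  -0.46990583]
 [ 0.00746786 -0.69387925 -0.72005265]]
top [[492.99502745   0.         313.03262465]
 [  0.         492.99502745 235.72356478]
 [  0.           0.           1.        ]] [ 0.38681731 -0.03193859  1.43543501] [[-0.01812442 -0.98811007  0.15267608]
 [-0.99983455  0.01814777 -0.00124068]
 [-0.0015448  -0.15267331 -0.98827551]]
[[ 9.99999506e-01  8.19885988e-04  5.61648105e-04  1.34354403e-03]
 [-9.40976330e-04  9.62948043e-01  2.69685337e-01 -7.89700025e-02]
 [-3.19726715e-04 -2.69685732e-01  9.62948339e-01 -1.77696625e-01]
 [ 0.00000000e+00  0.00000000e+00  0.00000000e+00  1.00000000e+00]] [[353.0416994    0.         320.59414547]
 [  0.         353.0416994  226.69002137]
 [  0.           0.           1.        ]]
0.15 [ 0.17004812 -0.65291752  0.20496484] [[ 2.52053265e-01 -9.67713324e-01 -2.72398912e-04]
 [-9.67712957e-01 -2.52053408e-01  8.44545985e-04]
 [-8.85937476e-04  5.07333837e-05 -9.99999606e-01]] 1.0021586053777114 0.0188
```

View pics/top0.png

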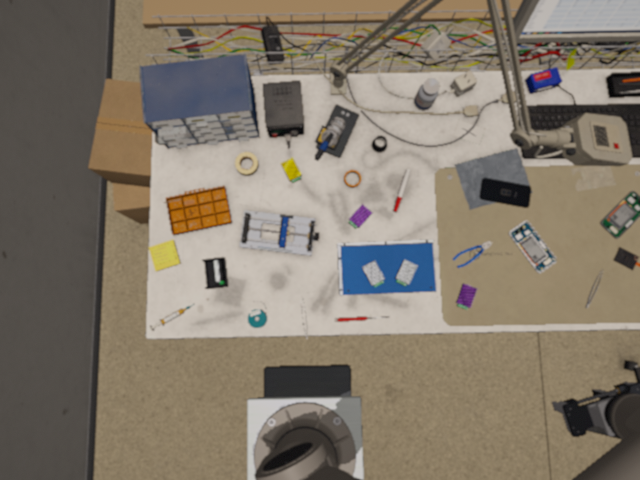

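View pics/scene0.png

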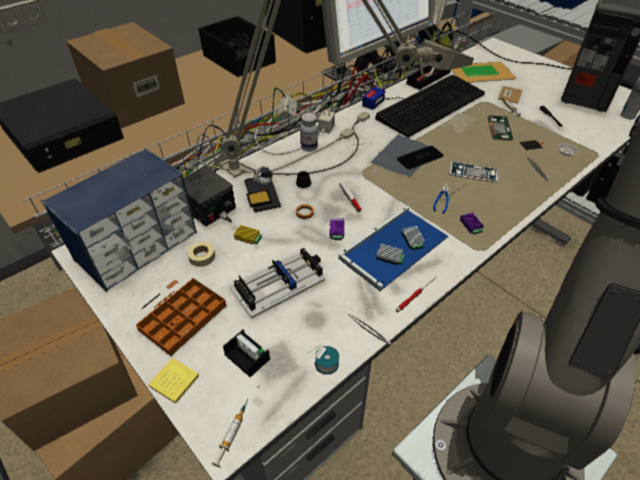

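Top view: plate spans (338–437, 241–294), with silver-finned modules at (373,273) and (406,272). The rack with module_c is at (215,272). The purple ones (360,215), (466,295) and the yellow one (291,169) are decoys. I'll compute rough positions next.

```bash
cat > h.py <<'E'
from cell import *
import numpy as np, cv2
def R(a,t=0):
    """tool down, tool x (jaw axis) at world angle a"""
    return np.array([[np.cos(a),np.sin(a),0],[np.sin(a),-np.cos(a),0],[0,0,-1.]])
def cam(n):
    o=observe(); s=snapshot(n); K=s["camera_matrix"]
    if n=="wrist":
        T=s["T_tool_cam"]; Rw=np.array(o["eef_rot"]); return s["color"],K,Rw@T[:3,3]+o["ee_pos"],Rw@T[:3,:3]
    return s["color"],K,np.array(s["origin"]),np.array(s["orientation"])
def ray(c,uv,z):
    _,K,p,Q=c; d=Q@np.linalg.inv(K)@[uv[0],uv[1],1]; return p+d*(z-p[2])/d[2]
def proj(c,P):
    _,K,p,Q=c; q=K@(Q.T@(np.array(P)-p)); return q[:2]/q[2]
def st(m=""):
    o=observe(); print(m,round(o["time_s"],2),np.round(o["ee_pos"],4),"F",np.round(o["contact_force"],1),"w",round(o["gripper_width"],3)); return o
E
python3 - <<'E'
from h import *
c=cam("top")
for n,uv,z in [("plBL",(339,242),.02),("plBR",(436,241),.01),("plFR",(437,293),.006),("plFL",(342,294),.006),("A",(373,273),.026),("B",(406,272),.026),("rack",(215,272),.03),("driver",(352,319),.01),("reel",(258,318),.03),("tweez",(305,315),.0),("tape",(352,179),.012),("mark",(402,190),.01),("fixR",(315,237),.05),("fixfront",(275,252),.03),("box",(195,210),.04)]:
    print(n,np.round(ray(c,uv,z),3))
for p,a in [((.45,-.2,.2),0),((.45,-.2,.2),np.pi/2),((.45,-.2,.2),-np.pi/2),((.45,.2,.2),0),((.45,.2,.2),np.pi/2),((.45,.2,.2),-np.pi/2),((.45,.2,.2),np.pi)]: print(p,a,solve_ik(p,R(a)))
E
```

```text
plBL [ 0.586 -0.109  0.02 ]
plBR [ 0.585 -0.392  0.01 ]
plFR [ 0.434 -0.388  0.006]
plFL [ 0.436 -0.114  0.006]
A [ 0.494 -0.203  0.026]
B [ 0.495 -0.298  0.026]
rack [0.504 0.248 0.03 ]
driver [ 0.365 -0.14   0.01 ]
reel [0.373 0.125 0.03 ]
tweez [ 0.378 -0.006  0.   ]
tape [ 0.775 -0.153  0.012]
mark [ 0.739 -0.3    0.01 ]
fixR [ 0.597 -0.039  0.05 ]
fixfront [0.559 0.076 0.03 ]
box [0.684 0.306 0.04 ]
(0.45, -0.2, 0.2) 0 [ 0.69576653  0.16194975 -0.44863954  1.98899028  0.0827863   1.00798934
  0.20800954]
(0.45, -0.2, 0.2) 1.5707963267948966 [ 0.8608004   0.18364773 -0.63396269  1.98050154  0.12758954  1.01620513
  1.73825414]
(0.45, -0.2, 0.2) -1.5707963267948966 [ 0.49276662  0.14432578 -0.22478102  2.00002567  0.03807817  1.00115304
 -1.32109427]
(0.45, 0.2, 0.2) 0 [ 0.39715948  0.28681135 -1.08656036  1.9641497   0.29117626  1.05954392
 -0.81760986]
(0.45, 0.2, 0.2) 1.5707963267948966 [ 0.47150567  0.32975278 -1.19231784  1.96151112  0.34807486  1.08041444
  0.70013036]
(0.45, 0.2, 0.2) -1.5707963267948966 [ 0.4455179   0.31297589 -1.15408487  1.96240604  0.32635988  1.07205348
 -2.421126  ]
(0.45, 0.2, 0.2) 3.141592653589793 [ 0.35104374  0.26638327 -1.02536786  1.96590354  0.26241292  1.05022447
  2.35051177]
```

```bash
python3 - <<'E'
from h import *
import pickle
movep([.49,-.25,.17],R(np.pi/2)); dwell(.2); st()
c=cam("wrist"); pickle.dump(c,open("c1.pkl","wb"))
im=c[0][::-1,::-1,::-1]; cv2.imwrite("pics/w1.png",cv2.resize(im,(800,600),interpolation=cv2.INTER_CUBIC))
E
```

```text
2.27 [ 0.4898 -0.2505  0.1699] F [-0.2  0.2  0.6] w 1.002
```

View pics/w1.png

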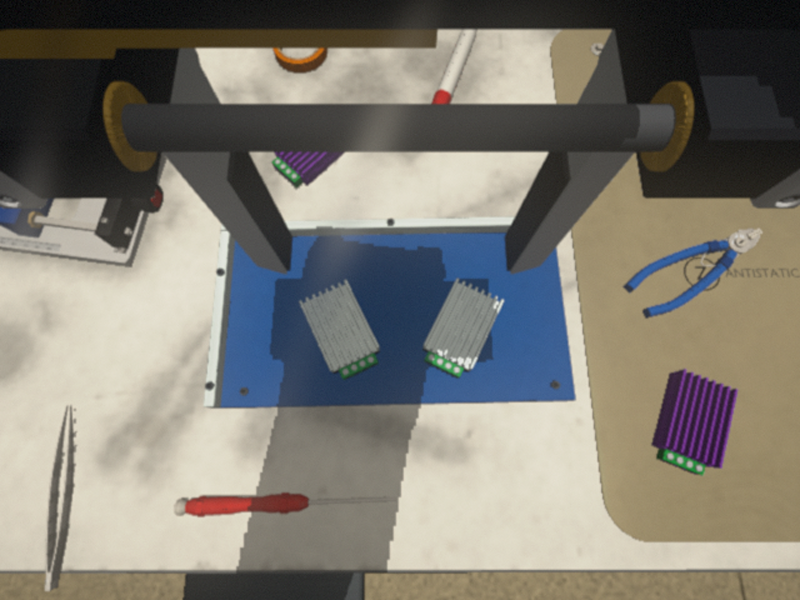

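The wrist view (flipped, 0.8 px/px) shows the two silver-finned modules at (340,325) and (463,325). The rail is at the top and the stop at the left. The purple module at (695,420) isn't meant. I'll enlarge to read the corners.

```bash
python3 - <<'E'
import pickle,cv2
c=pickle.load(open("c1.pkl","rb"))
im=c[0][::-1,::-1,::-1][165:335,160:470]   # flipped-image crop origin (160,165)
im=cv2.resize(im,None,fx=2.58,fy=2.58,interpolation=cv2.INTER_CUBIC); print(im.shape)
cv2.imwrite("pics/w1c.png",im)
E
```

```text
(439, 800, 3)
```

View pics/w1c.png

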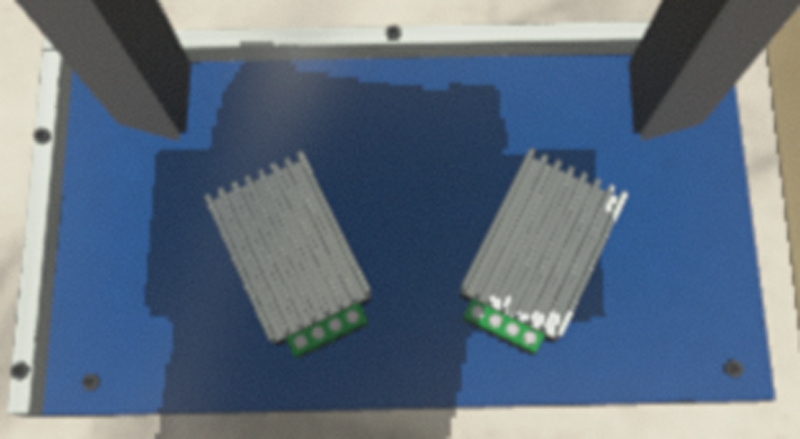

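```bash
cat > m.py <<'E'
from h import *
import pickle
c=pickle.load(open("c1.pkl","rb"))
def P(u,v,z): return ray(c,(639-(u/2.58+160-.3),479-(v/2.58+165-.3)),z)[:2]
for n,q in dict(A=[(207,197),(303,153),(370,292),(272,340)],B=[(530,151),(627,195),(563,338),(463,293)]).items():
    w=np.array([P(*p,.026) for p in q]); d=(w[0]+w[1]-w[2]-w[3]); e=w[0]+w[3]-w[1]-w[2]
    print(n,np.round(w.mean(0),4),"len",np.linalg.norm(d)/2,"wid",np.linalg.norm(e)/2,"yaw",np.arctan2(d[1],d[0]),np.arctan2(e[1],e[0])-np.pi/2)
print("front edge L,R",P(42,412,.006),P(775,398,.006),"rail base",P(190,62,.006),P(650,54,.006),"railtop inner",P(190,48,.02),P(640,41,.02))
print("stop base",P(72,62,.006),P(45,412,.006),"stop outer top",P(44,50,.02),P(10,412,.02))
E
python3 m.py
```

```text
A [ 0.4955 -0.2073] len 0.059143868423246634 wid 0.038831316771596076 yaw 0.4548459572635672 0.4618634857637187
B [ 0.4959 -0.3016] len 0.0597355267629081 wid 0.0390484837497588 yaw -0.45227399212521924 -0.44477141136230625
front edge L,R [ 0.43668291 -0.11633807] [ 0.44167249 -0.38699256] rail base [ 0.57781233 -0.16170097] [ 0.58135669 -0.35079366] railtop inner [ 0.57705998 -0.16499464] [ 0.58005532 -0.34317496]
stop base [ 0.57782755 -0.11326552] [ 0.4366825  -0.11744341] stop outer top [ 0.57620892 -0.10735296] [ 0.43565834 -0.11057719]
```

```bash
cat >> h.py <<'E'
O=np.array([.5139,-.2467]); T=.02
def pl(x,y,z):
    """plate xy (m), world z"""
    return [O[0]+x*np.cos(T)-y*np.sin(T),O[1]+x*np.sin(T)+y*np.cos(T),z]
def pick(xy,yaw,z):
    Rg=R(yaw+np.pi/2)
    movep([*xy,z+.035],Rg); command_gripper(.62)
    move_l([*xy,z],v=.12); command_gripper(0.); st("grip")
def place(y,z=.010):
    Rp=R(T+np.pi/2)
    p=observe()["ee_pos"]; move_l([p[0],p[1],z+.03],v=.2)
    move_l(pl(.028,y,z+.03),Rp,v=.2)
    move_l(pl(.028,y,z+.0015),v=.12)
    move_l(pl(.0395,y,z+.0015),v=.05); st("rail")
    move_l(pl(.038,y,z),v=.05); command_gripper(.56)
    move_l(pl(.038,y,z+.06),v=.2); st("placed")
E
python3 - <<'E'
from h import *
pick((.4955,-.2073),.458,.010)
place(.090)
pick((.4959,-.3016),-.449,.010)
place(.030)
E
```

```text
grip 4.5 [ 0.4958 -0.2074  0.0105] F [-1.7  1.9  6.9] w 0.421
rail 6.16 [ 0.5488 -0.1566  0.0107] F [-14.1  -1.    4.4] w 0.426
placed 7.3 [ 0.5505 -0.1562  0.0708] F [0.  0.1 0.7] w 0.559
grip 9.18 [ 0.4963 -0.3018  0.0106] F [-1.3  0.6  6.6] w 0.421
rail 10.88 [ 0.5502 -0.2168  0.0108] F [-13.8  -2.    3.9] w 0.419
placed 12.02 [ 0.5516 -0.2162  0.0708] F [0.3 0.  0.1] w 0.561
```

```bash
python3 - <<'E'
from h import *
import pickle
p=observe()["ee_pos"]; move_l([p[0],p[1],.2],v=.25)
movep([.50,.245,.16],R(np.pi/2)); dwell(.2); st()
c=cam("wrist"); pickle.dump(c,open("c2.pkl","wb"))
f=c[0][::-1,::-1,::-1]; uv=proj(c,[.505,.248,.03]); u,v=int(639-uv[0]),int(479-uv[1]); print(u,v)
x0,y0=max(0,u-125),max(0,v-100); print("orig",x0,y0)
a=cv2.resize(f[y0:y0+200,x0:x0+250],None,fx=3,fy=3,interpolation=cv2.INTER_CUBIC)
cv2.imwrite("pics/w2.png",a)
E
```

```text
14.58 [0.5004 0.2443 0.16  ] F [-0.9 -0.1  0.4] w 0.561
312 256
orig 187 156
```

View pics/w2.png

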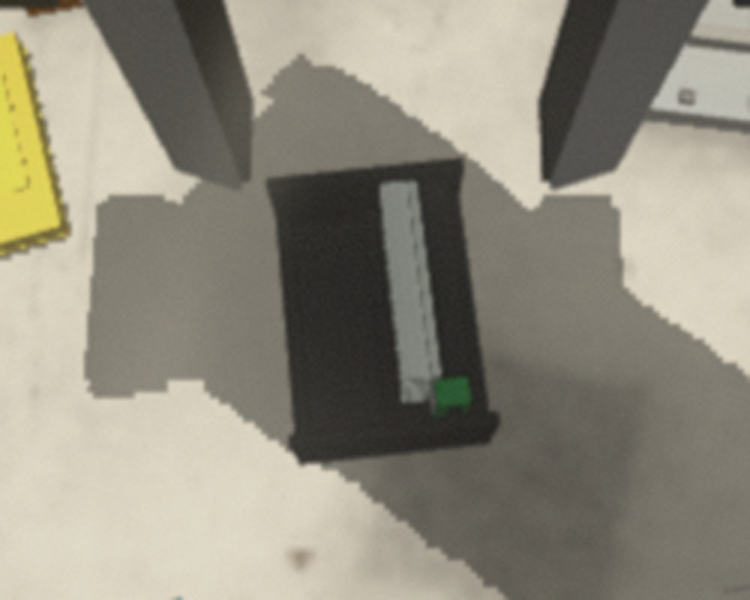

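Module_c's silver fin edge runs from (398,182) to (420,400) in the crop. The green terminal is at (450,393), facing front. The fins face left, which is +y. The edge is in the slot on the right, with the rack turned slightly.

```bash
python3 - <<'E'
from h import *
import pickle
c=pickle.load(open("c2.pkl","rb"))
def P(u,v,z): return ray(c,(639-(u/3+187-.3),479-(v/3+156-.3)),z)[:2]
b,f=P(381,184,.043),P(403,402,.043); d=b-f; yaw=np.arctan2(d[1],d[0]); n=np.array([-np.sin(yaw),np.cos(yaw)])
print(b,f,"len",np.linalg.norm(d),"yaw",yaw,"centre",(b+f)/2-n*.010)
w=[P(*p) for p in [(267,180,.0375),(463,160,.0375),(498,416,.0375),(292,437,.0375)]]; print("rack",np.round(w,4),np.mean(w,0))
r=np.mean(w,0)
print("slot centre from rack",r-n*.014)
for p in [(*((b+f)/2),.02),(.50,.12,.02),(.5,.06,.02)]:
  for a in (0,np.pi/2): print(p,solve_ik(p,R(a)) is not None)
E
```

```text
[0.53790179 0.24722933] [0.47248379 0.24083393] len 0.06572986777527025 yaw 0.097452482170594 centre [0.50616577 0.23407908]
rack [[0.5414 0.2819]
 [0.5479 0.2223]
 [0.4694 0.2137]
 [0.4634 0.2723]] [0.50551732 0.24755236]
slot centre from rack [0.5068795  0.23361878]
(np.float64(0.5051927918526967), np.float64(0.2440316313726601), 0.02) True
(np.float64(0.5051927918526967), np.float64(0.2440316313726601), 0.02) True
(0.5, 0.12, 0.02) True
(0.5, 0.12, 0.02) True
(0.5, 0.06, 0.02) True
(0.5, 0.06, 0.02) True
```

```bash
python3 - <<'E'
from h import *
import pickle
pick((.507,.2338),.105,.015)
move_l([.507,.2338,.07],v=.15); st("lift")
Rp=R(T+np.pi/2); x,y=.485,.10
movep([x,y,.05],Rp); move_l([x,y,.0125],v=.08); st("down")
command_gripper(.7); move_l([x,y,.030],v=.1)
move_l([x,y-.047,.030],v=.08); st("pushed")
move_l([x,y-.04,.17],v=.25); dwell(.3); st()
c=cam("wrist"); pickle.dump(c,open("c3.pkl","wb"))
f=c[0][::-1,::-1,::-1]; uv=proj(c,[.485,.06,.02]); u,v=int(639-uv[0]),int(479-uv[1])
x0,y0=u-125,v-100; print("orig",x0,y0)
cv2.imwrite("pics/w3.png",cv2.resize(f[y0:y0+200,x0:x0+250],None,fx=3,fy=3,interpolation=cv2.INTER_CUBIC))
E
```

```text
grip 16.6 [0.5071 0.234  0.0151] F [0.2 0.8 1.9] w 0.211
lift 17.12 [0.5071 0.2332 0.0697] F [-0.2  0.3 -0.5] w 0.213
down 18.34 [0.4845 0.1004 0.0115] F [ 0.2 -0.4 -0.7] w 0.211
pushed 20.25 [0.4851 0.0532 0.0301] F [-0.4 -0.4  0.2] w 0.702
 21.26 [0.4846 0.0601 0.1693] F [ 0.1  0.2 -0.2] w 0.702
orig 192 165
```

View pics/w3.png

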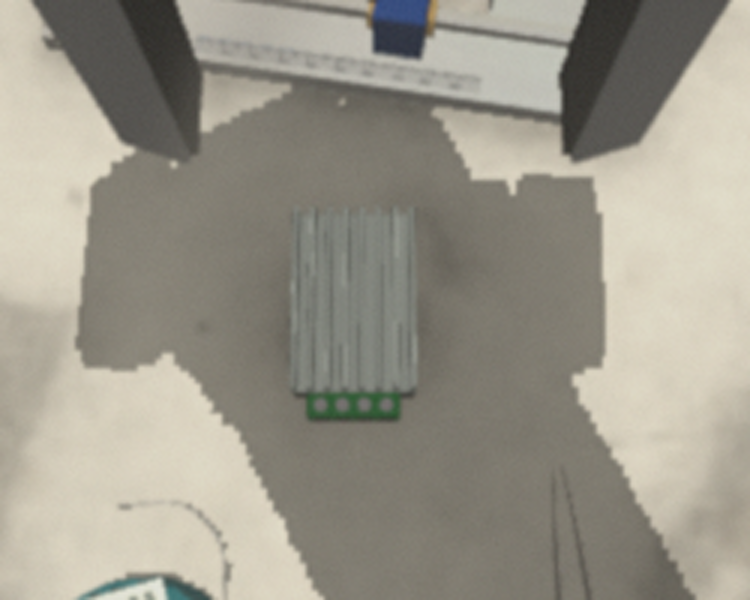

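Module_c lies flat with fins up and terminals to the front: corners (293,209), (414,208), (416,391), (291,392). Next I place it and close the row.

```bash
python3 - <<'E'
from h import *
import pickle
c=pickle.load(open("c3.pkl","rb"))
w=np.array([ray(c,(639-(u/3+192-.3),479-(v/3+165-.3)),.02)[:2] for u,v in [(293,209),(414,208),(416,391),(291,392)]])
d=w[0]+w[1]-w[2]-w[3]; yaw=np.arctan2(d[1],d[0]); m=w.mean(0); print(m,yaw,np.linalg.norm(d)/2)
pick(m,yaw,.004)
move_l([*m,.075],v=.2); movep(pl(.028,-.03,.075),R(T+np.pi/2))
place(-.030)
command_gripper(0.); movep(pl(.036,-.076,.05),R(T+np.pi/2))
move_l(pl(.036,-.076,.010),v=.12); f0=np.array(observe()["contact_force"])
move_l(pl(.036,-.012,.010),v=.05); st("near")
y=-.012
while y<.003:
    y+=.0015; move_l(pl(.036,y,.010),v=.04); F=observe()["contact_force"]-f0
    print(round(y,4),np.round(F,1))
    if F[1]<-8: break
st()
E
```

```text
[0.48655255 0.06746435] 0.02806523265663216 0.059808132264692906
grip 23.12 [0.4869 0.0675 0.0045] F [-1.5 -0.6  7.3] w 0.422
rail 26.28 [ 0.5516 -0.2762  0.0109] F [-14.6   0.2   5.1] w 0.422
placed 27.43 [ 0.5528 -0.2763  0.0708] F [ 0.2 -0.5 -1.1] w 0.559
near 30.56 [ 0.55   -0.2579  0.0099] F [-0.4  0.6  0.8] w 0.007
-0.0105 [-0.3 -0.2  0.3]
-0.009 [-0.5  0.5  0.2]
-0.0075 [-0.4 -0.3  0.5]
-0.006 [-0.4 -0.2  0.1]
-0.0045 [1.  0.4 1.3]
-0.003 [-0.6  0.   0. ]
-0.0015 [-0.1 -0.2  0. ]
-0.0 [-0.6 -0.2  1.6]
0.0015 [-0.1 -4.6  0.4]
0.003 [  0.2 -11.7   0.8]
 33.06 [ 0.5498 -0.2451  0.0102] F [  0.3 -12.    0.4] w 0.003
```

Contact came at the expected position. I'll back off and look.

```bash
python3 - <<'E'
from h import *
import pickle
move_l(pl(.036,-.010,.010),v=.1); move_l(pl(.0,.03,.17) if False else pl(.036,-.010,.12),v=.25)
move_l(pl(.0,.07,.17),v=.25); dwell(.2); st()
c=cam("wrist"); pickle.dump(c,open("c4.pkl","wb"))
f=c[0][::-1,::-1,::-1]; uv=proj(c,pl(.03,.07,.02)); u,v=int(639-uv[0]),int(479-uv[1])
x0,y0=u-125,v-100; print("orig",x0,y0)
cv2.imwrite("pics/w4.png",cv2.resize(f[y0:y0+200,x0:x0+250],None,fx=3,fy=3,interpolation=cv2.INTER_CUBIC))
E
```

```text
34.68 [ 0.5123 -0.1772  0.1691] F [-0.  -0.6  0.6] w 0.005
orig 191 135
```

View pics/w4.png

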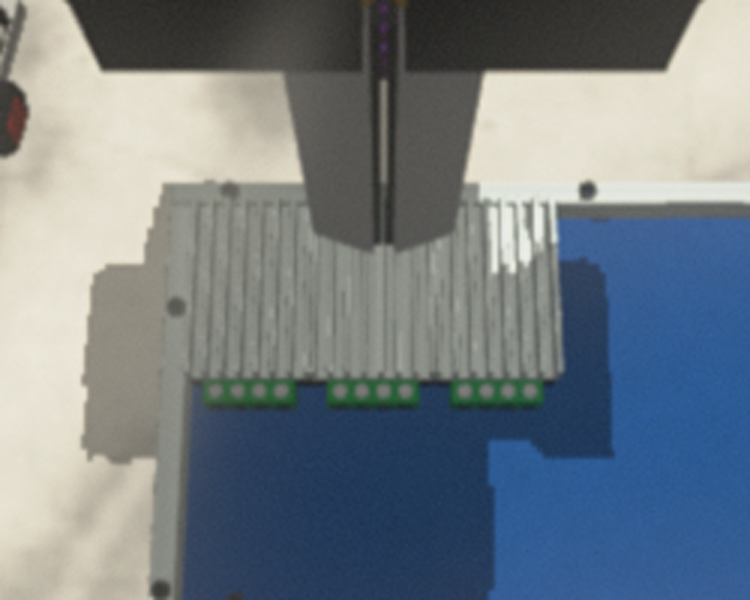

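The row is closed: body fronts are level at v≈377–380 and terminals line up at v≈392. The right side runs from (556,202) to (562,374), and the backs meet the rail at v≈202. I'll run a numeric check, then hand in.

```bash
python3 - <<'E'
from h import *
import pickle
c=pickle.load(open("c4.pkl","rb"))
def L(u,v,z):
    d=ray(c,(639-(u/3+191-.3),479-(v/3+135-.3)),z)[:2]-O; return np.round([d[0]*np.cos(T)+d[1]*np.sin(T),-d[0]*np.sin(T)+d[1]*np.cos(T)],4)
for n,p in dict(fL=(190,377,.026),f12=(313,379,.026),f23=(437,378,.026),fR=(562,374,.026),bR=(556,202,.026),bL=(190,202,.026),stopTopInner=(190,378,.02),rail=(600,204,.02)).items(): print(n,L(*p))
E
```

```text
fL [0.0039 0.1288]
f12 [0.0032 0.0903]
f23 [0.0036 0.0516]
fR [0.0048 0.0125]
bR [0.0631 0.0118]
bL [0.0631 0.1317]
stopTopInner [0.0051 0.1299]
rail [ 0.065  -0.0039]
```

The fronts read about 1–1.5 mm short of the rail once corrected with the rail's own reading, because I backed off 1.5 mm before releasing. There's time to poke each one home gently.

```bash
python3 - <<'E'
from h import *
import pickle
Rp=R(T+np.pi/2)
movep(pl(-.03,.112,.05),Rp)
for y in (.112,.072,.032):
    move_l(pl(-.03,y,.012),v=.15); f0=np.array(observe()["contact_force"]); x=-.014; move_l(pl(x,y,.012),v=.1)
    while x<-.004:
        x+=.001; move_l(pl(x,y,.012),v=.04); F=observe()["contact_force"]-f0
        if F[0]<-5: break
    st(f"{y} x={x:.4f}"); move_l(pl(-.03,y,.012),v=.15)
move_l(pl(-.03,.032,.12),v=.25); move_l(pl(.0,.07,.17),v=.25); dwell(.2); st()
c=cam("wrist"); pickle.dump(c,open("c5.pkl","wb"))
f=c[0][::-1,::-1,::-1]; uv=proj(c,pl(.03,.07,.02)); u,v=int(639-uv[0]),int(479-uv[1])
x0,y0=u-125,v-100; print("orig",x0,y0)
cv2.imwrite("pics/w5.png",cv2.resize(f[y0:y0+200,x0:x0+250],None,fx=3,fy=3,interpolation=cv2.INTER_CUBIC))
E
```

```text
0.112 x=-0.0100 37.02 [ 0.4999 -0.135   0.0116] F [-9.8  0.2  5.8] w 0.003
0.072 x=-0.0100 39.03 [ 0.5007 -0.1751  0.0117] F [-9.1 -0.6  6.6] w 0.006
0.032 x=-0.0110 40.79 [ 0.5013 -0.215   0.0118] F [-4.6 -0.2  3.4] w 0.005
 42.27 [ 0.5115 -0.1772  0.1688] F [-0.6 -0.7  0.4] w 0.003
orig 191 134
```

View pics/w5.png

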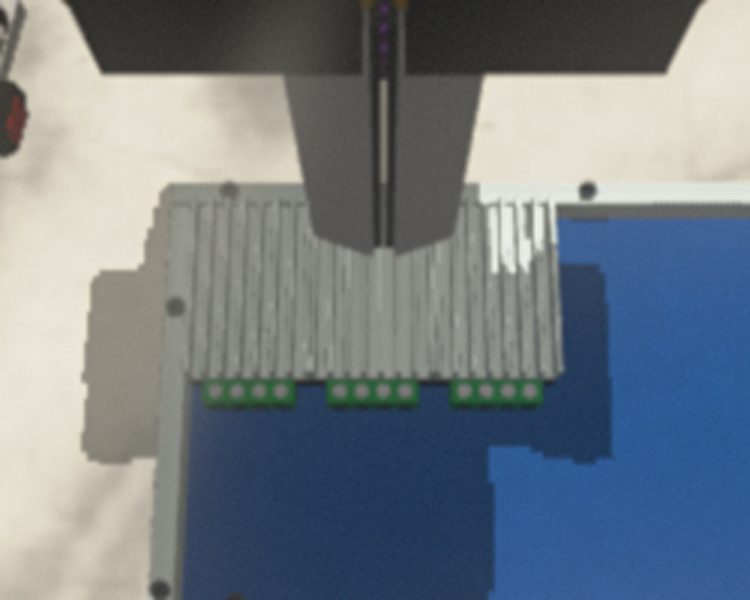

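The picture is unchanged and the pokes met firm resistance, so the modules were already against the rail. I'm handing in.

```bash
python3 -c "
from h import *
st(); print(sign_off())"
```

```text
42.33 [ 0.5117 -0.1772  0.169 ] F [0.5 0.4 0.1] w 0.005
the job is handed in; nothing more can be done
None
```

The job is handed in at 42.3 s, with all three modules in one closed row in the plate's corner; no verdict was reported.

- **On the plate:** I picked modules A and B, squared them and set them against the rail.
- **From the rack:** I stood module C on the bench, tipped it onto its base and released it. The wrist picture showed it flat, fins up, before I took it again and put it on the plate.
- **Closing the row:** one sideways push moved all three to the stop, ending at 12 N. I then poked each one towards the rail.

**Last checks:**
- **Position:** the final picture shows the row fins up, level and closed, with terminals to the front and backs at the rail.
- **Pokes:** they met firm resistance of 5–10 N within 1 mm of each other.
- **Disagreement:** before the pokes, the camera put the backs about 4 mm short of the nominal rail position. The rail itself read 2 mm short in the same picture, so the likely gap was 1–2 mm. The resistance and the unchanged picture suggest the modules were already touching the rail. I did not repeat the numeric measurement after the pokes.
- **Bystanders:** I did not measure them, but the arm met no unexpected contact.

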